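# Gauge two clock sleeves and sort them

## Task

Test each of the two octagonal brass sleeves on the horizontal stepped gauge pin: slide it gently on as far as it will go, then take it off again. A sleeve that stops at the step partway along is good and is laid in the low wooden tray; one that passes over the step right up to the flange is worn and is laid in the tin tray with the higher walls. Finish with one sleeve before you touch the other, lay them down on their sides rather than drop them, and leave the other things on the table where they are.

Things in the scene. Friction and masses are not known exactly. Their poses are not given: they have to be found in the camera images.
- sleeve_a: one of two outwardly identical octagonal brass sleeves, lying on a flat: 60 mm long, 44 mm across the flats, holed right through. Origin at its centre (22 mm above the table); y runs along the hole, both ends alike. One sleeve is good (bore 26 mm), the other worn (bore 32 mm): the gauge tells which; each may lie in either place. 0.3 to 0.7 kg
- sleeve_b: one of two outwardly identical octagonal brass sleeves, lying on a flat: 60 mm long, 44 mm across the flats, holed right through. Origin at its centre (22 mm above the table); y runs along the hole, both ends alike. One sleeve is good (bore 26 mm), the other worn (bore 32 mm): the gauge tells which; each may lie in either place. 0.3 to 0.7 kg
- gauge_flange (a point): point on the axis of a fixed level steel gauge pin, in its flange's face, 90 mm above the table. The pin runs along this frame's -y (z up): 29 mm thick from the flange (50 mm across) to a square step 35 mm out, 22 mm thick to 90 mm out, then a nose tapering to 12 mm at 100 mm out
- wood_tray: fixed, 150 mm along its x and 170 mm along its y axis; origin at the centre of its underside, z up. Low open wooden tray for good sleeves, walls 28 mm high and 7 mm thick, inner floor about 7 mm above the table
- tin: fixed, 150 mm along its x and 170 mm along its y axis; origin at the centre of its underside, z up. Open tin tray for worn sleeves, walls 50 mm high and 4 mm thick, inner floor about 4 mm above the table
- escape_wheel: bystander: flat brass escape wheel, 15 teeth, 100 mm across, 10 mm thick; origin at the centre of its underside
- pallet_arbor: bystander: steel pallet arbor, a 130 mm rod along its x axis with a 90 mm wide anchor across it, lying flat, 24 mm high; origin on the table under the rod's middle
- boxwood_peg: bystander: boxwood peg lying along its x axis, about 100 mm long, square 22 mm head at the -x end; origin on the table under it
- brass_collet: bystander: flanged green brass hand collet, 64 mm across, 32 mm high; origin at the centre of its underside
- jar: bystander: closed glass jar, 64 mm across, 85 mm high; origin at the centre of its underside
- screwdriver: bystander: screwdriver lying along its x axis, 170 mm long
- brush: bystander: hand brush lying along its x axis, 180 mm long
- gauge: the fixed gauge stand; origin on the table straight below point gauge_flange, same axes. Base 100 mm wide (x), 18 mm high, from 20 mm in front of the flange (-y) to 90 mm behind it; behind the flange a post 36 mm wide, 120 mm high
Things that resemble listed ones, but are neither listed nor needed, are in the scene too. Leave any blue look-alike of the tin alone.

How it is judged:
By the outcome, as a careful person would: the job done as asked, in the order asked, and still so for the second after the job is handed in, with the robot touching nothing.
It also fails if it takes over 72 s, if anything falls off the work surface, if the arm or the gripper's body presses on something with over 40 N, if the wrist force passes 120 N, or if a joint passes its speed limit or range.

## Robot

A 7-joint arm with a two-finger parallel gripper is mounted at the origin on the work surface. World frame = base frame: x ahead of the robot, y to its left, z up, the work surface at z = 0. Lengths are in m, angles in rad, forces in N, time in s.
With the tool pointing down it reaches from about 0.425 to 0.875 m from the base axis. Payload 4.7 kg.
Tool frame: the origin (TCP) lies between the finger pads; the fingertips stand 25 mm ahead of it and the grasp point (between the pads) lies 6 mm ahead of it; z points along the fingers, y is the line along which they close (so a half turn about z gives the same grasp; the last joint's range is limited). The gripper opens to 85 mm and grips with 20 to 120 N. Pads are 22 mm wide; open, the fingers measure 114 mm over their backs; the gripper's body (76 mm by 85 mm) begins 54 mm behind the grasp point. The pads swing forward as they close: fully open they stand 13 mm farther back than shut.
Start: joints at [0.014, 0.321, -0.07, 1.45, 0.023, 1.371, -0.057], TCP at [0.65, -0, 0.234] pointing down, gripper open.
Joint ranges: [-2.86, 2.86], [-0.3, 2.09], [-1.38, 1.24], [0.06, 2.45], [-1.56, 4.7], [0.09, 2.05], [-2.69, 2.69]. Speed limits (rad/s): [2.57, 2.57, 3.14, 3.14, 3.14, 3.14, 3.14].

## Interface

Orientations are given as [roll, pitch, yaw] about the fixed x, y, z axes, in that order (R = Rz(yaw) Ry(pitch) Rx(roll)).
In Python, from cell import r gives the robot as it stands.
- The arm moves only by the tool step_arm, never from a script. Its argument "series" is a list of rows, each an object with "gripper": the closure, from -1 (fully open) to 1 (shut); "translation": the shift along the tool's x, y, z in mm, a list of three; "roll": the turn about the tool's z in degrees. In form: [{"gripper": gripper, "translation": [tx, ty, tz], "roll": roll}, ...]. A call has 1 to 20 rows; each row shifts and turns the commanded pose from where the row before left it, along the tool's axes as they then stand; what a row does not reach is not made up. A row lasts 1/10 s, in which the tool goes at most 50 mm and 8.59 degrees, less where a joint would pass 70% of its speed; a pose out of reach is approached as far as the arm can. A call with a gripper value outside its range is refused whole. The fingers move at their own pace and stop on an object; "grip_force" is the grip in N (left out, the last holds). Time passes only in rows, so rows that do not move let the fingers close. It gives the time, the measured TCP pose, the force, the opening and the grip force at its end, in the units of the state.
- r.get_obs(): the state, without advancing time (a new reading comes with each control period).
- r.capture(name): name is "scene" or "side" or "wrist"; returns a dict with "img" (420x560x3 uint8, red, green, blue), "z_map" (420x560 float32, m along the optical axis (not along the pixel's ray), 0 where there is no reading), "fov_y" (degrees; the focal length in pixels is half the picture's height over the tangent of half this angle, whatever the lens; pixels are square), "cx", "cy" (the principal point, pixels), "origin" and "orientation" of the camera in the world; the wrist camera has in their place "T_tool_cam" (4x4, takes a point from camera to tool coordinates, whose origin is the TCP and whose axes are the flange's). Camera axes: x right, y down, z forward; pixel columns grow to the right and rows downward; lengths in m; the calibration is good to about 2 mm. The wrist camera is an equidistant fisheye: a pixel r from the principal point sees the ray r / f radians off the axis. A picture is of the moment at which its call begins: read the wrist's pose just before it.
- r.hand_in(): hands the job in; it is judged then, once.
Trained networks look in a picture, given as the dict that the camera call returned (one of the last four; its "shot" number tells which), for a name from the list of things; names that differ only in an ending like _2 or _b are one class to them, and where a whole thing is asked for, a point or a joint stands for the part that bears it (a point fixed in the world has none). Each returns a list of dicts, best first, with "confidence" (0 to 1); they miss things now and then, are a little off and sometimes report something else, mostly with a low value. They report only what shows in the picture. A call takes as long as a camera call. They do not tell look-alikes from the thing itself.
- r.spot_in(label, picture): "point" ([row, column] in pixels, amid what is visible of it).
- r.trace(label, picture): "region" (420x560 bool, what is visible of it) and "point" ([row, column] in pixels, amid what is visible of it).
- r.mark_of(label, picture): "point" ([row, column] in pixels: a listed point, or the origin of a listed thing).
The state is a dict: "t": time; "qpos": joint angles; "dq": joint speeds; "effort": joint torques, N m; "position": TCP position; "eef_rot": TCP orientation; "wrist_force": force on the tool from outside, world axes, zero at the start; "torque": the same for the moment, N m; "opening": finger opening in m; "gripper_force": force on a finger pad.
Only numpy, scipy, OpenCV 4.12 (cv2) and the standard library are available. Lean on these libraries where they do the work, as an engineer would, in place of code of your own. Each camera call takes 0.05 s, during which the arm holds its last target. There are 200 camera calls.

## Working session

There is one attempt and no reset: what is moved stays moved. The work goes in short steps, Python scripts to look and compute and a tool call to move; the robot and the scene stay as the last step left them, time stands still between calls to the robot, and variables do not carry over. Pictures are saved under pics/ and viewed, at most 10 in all, crops included, and the job is handed in when it is done.

Besides the shell and the picture viewer there is one more tool, called after "Call:" as name(argument=value, ...), one argument or row to a line, values as JSON. step_arm: Moves the arm, as the interface text tells. Its arguments: {"type":"object","properties":{"series":{"type":"array","items":{"type":"object","properties":{"gripper":{"type":"number"},"translation":{"type":"array","items":{"type":"number"}},"roll":{"type":"number"}}}},"grip_force":{"type":"number"}},"required":["series"]}

```bash
ls; mkdir -p pics; cat > h.py <<'E'
import numpy as np, cv2
from scipy.spatial.transform import Rotation as R
from cell import r
def Rm(o):
    o=np.array(o,float)
    return o if o.shape==(3,3) else R.from_euler('xyz',o).as_matrix()
def pose(c,obs=None):
    if 'T_tool_cam' in c:
        T=np.eye(4);T[:3,:3]=Rm(obs['eef_rot']);T[:3,3]=obs['position'];T=T@np.array(c['T_tool_cam']);return T
    T=np.eye(4);T[:3,:3]=Rm(c['orientation']);T[:3,3]=c['origin'];return T
def cloud(c,obs=None):
    h,w=c['z_map'].shape;f=h/2/np.tan(np.radians(c['fov_y'])/2)
    v,u=np.mgrid[:h,:w];x=(u-c['cx'])/f;y=(v-c['cy'])/f;z=c['z_map']
    if 'T_tool_cam' in c:
        rr=np.hypot(x,y)+1e-9;s=np.tan(np.minimum(rr,1.5))/rr;x=x*s;y=y*s
    P=np.stack([x*z,y*z,z],-1);T=pose(c,obs)
    P=P@T[:3,:3].T+T[:3,3];P[z<=0]=np.nan;return P
def save(n,img): cv2.imwrite('pics/'+n,img[...,::-1])
E
python3 - <<'E'
from h import *
o=r.get_obs();print({k:np.round(v,3) for k,v in o.items()})
ims=[]
for n in ['scene','side']:
    c=r.capture(n);print(n,c['fov_y'],c['cx'],c['cy'],c['origin'],c['orientation'],c['shot']);P=cloud(c)
    save(n+'.png',c['img']);np.savez('/tmp/'+n+'.npz',img=c['img'],P=P)
    for l in ['sleeve_a','wood_tray','tin','gauge']:
        for d in r.trace(l,c)[:4]:
            q=P[d['region']];print(l,round(d['confidence'],2),np.round(d['point']),np.round(np.nanmedian(q,0),3),np.round(np.nanmax(q[:,2]),3),d['region'].sum())
    for d in r.mark_of('gauge_flange',c)[:2]: print('fl',d['confidence'],np.round(d['point']),P[int(d['point'][0]),int(d['point'][1])])
E
```

```text
pics
{'t': np.float64(0.0), 'qpos': array([ 0.014,  0.322, -0.07 ,  1.452,  0.023,  1.371, -0.057]), 'dq': array([ 0.002, -0.001,  0.002, -0.001, -0.001, -0.001,  0.   ]), 'effort': array([-1.0000e-03, -4.9358e+01, -3.8300e-01, -3.1433e+01,  1.3000e-02,
        1.1000e-02,  0.0000e+00]), 'position': array([ 0.649, -0.   ,  0.233]), 'eef_rot': array([-3.14 ,  0.   ,  1.571]), 'wrist_force': array([ 0.239,  0.547, -0.585]), 'torque': array([-0.015,  0.004, -0.035]), 'gripper_force': np.float64(0.0), 'opening': np.float64(0.085)}
scene 54.57227937818335 282.87345604310303 216.10013938190218 [ 0.91163158 -0.56767138  0.83098689] [-2.41859015  0.01694018  0.72240533] 1
sleeve_a 0.96 [220. 277.] [ 0.441 -0.072  0.036] 0.045 402
sleeve_a 0.72 [286. 222.] [ 0.468 -0.297  0.037] 0.046 606
sleeve_a 0.36 [210. 445.] [0.738 0.263 0.011] 0.033 381
wood_tray 0.93 [274. 342.] [ 0.645 -0.081  0.006] 0.031 4205
wood_tray 0.24 [234. 398.] [0.68  0.113 0.013] 0.025 345
tin 0.82 [226. 138.] [ 0.158 -0.314  0.01 ] 0.055 4199
tin 0.81 [342. 266.] [ 0.631 -0.32   0.004] 0.057 6930
gauge 0.74 [178. 374.] [0.538 0.228 0.017] 0.303 662
gauge 0.27 [207. 442.] [0.739 0.262 0.01 ] 0.033 407
fl 0.64 [161. 376.] [ 0.64728646 -0.01382599  0.31982277]
side 44.19883661169909 274.8916807378277 210.66536047276423 [-0.05990013 -0.83953668  1.18343417] [-2.43084007  0.0160364  -0.61296928] 2
sleeve_a 0.92 [284. 324.] [ 0.453 -0.292  0.038] 0.051 478
sleeve_a 0.57 [232. 264.] [ 0.427 -0.069  0.038] 0.05 390
wood_tray 0.7 [204. 325.] [ 0.643 -0.075  0.01 ] 0.037 2547
wood_tray 0.65 [299. 409.] [ 0.58  -0.465  0.069] 0.092 842
tin 0.81 [256. 384.] [ 0.643 -0.313  0.01 ] 0.06 3861
tin 0.77 [343. 239.] [ 0.173 -0.303  0.007] 0.059 4938
gauge 0.71 [155. 231.] [0.508 0.248 0.032] 0.127 1156
fl 0.59 [147. 234.] [0.51328816 0.2333436  0.09287206]
fl 0.27 [304. 404.] [ 0.56680195 -0.47031669  0.05339713]
```

View pics/scene.png

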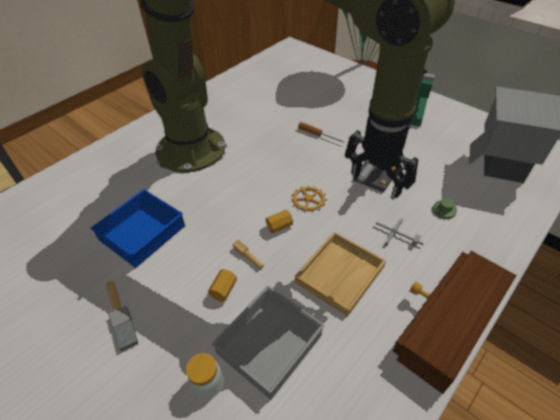

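View pics/side.png

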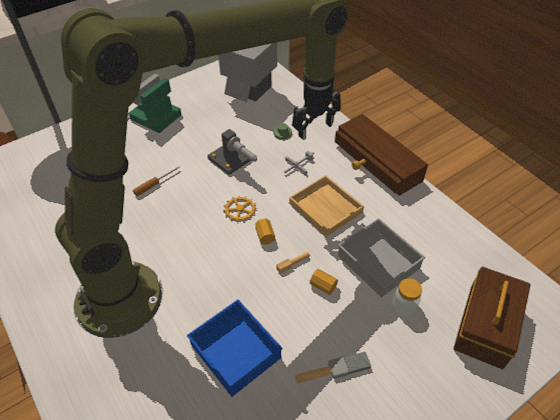

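Scene: sleeves at about (row 220, col 278) and (286, 222). The grey tin with high walls is at (342, 266); the blue tray at (226, 138) is its look-alike. The wood tray is at (274, 342). In the side picture the steel gauge is at (155, 231), and the green block at (105, 155) is its look-alike. Next is the wrist view.

```bash
python3 - <<'E'
from h import *
o=r.get_obs();c=r.capture('wrist');P=cloud(c,o)
print(c['fov_y'],c['cx'],c['cy'],np.round(c['T_tool_cam'],3))
save('wrist0.png',c['img']);np.savez('/tmp/wrist0.npz',img=c['img'],P=P)
for l in ['sleeve_a','wood_tray','tin','gauge','escape_wheel']:
    for d in r.trace(l,c)[:4]:
        q=P[d['region']];print(l,round(d['confidence'],2),np.round(d['point']),np.round(np.nanmedian(q,0),3),np.round(np.nanmax(q[:,2]),3),d['region'].sum())
for d in r.mark_of('gauge_flange',c)[:2]: print('fl',d['confidence'],np.round(d['point']),P[int(d['point'][0]),int(d['point'][1])])
for n in ['scene','side']:
  Q=np.load('/tmp/%s.npz'%n)['P'].reshape(-1,3)
  for nm,x,y,s in [('A',.435,-.07,.05),('B',.46,-.295,.06),('wood',.64,-.08,.13),('tin',.635,-.315,.13),('wheel',.45,.04,.08)]:
    zlo,zhi=(.012,.055) if nm in 'AB' else (.005,.016) if nm=='wheel' else (.018,.034) if nm=='wood' else (.035,.06)
    m=(abs(Q[:,0]-x)<s)&(abs(Q[:,1]-y)<s)&(Q[:,2]>zlo)&(Q[:,2]<zhi);q=Q[m]
    if len(q)>10: print(n,nm,m.sum(),cv2.minAreaRect((q[:,:2]*1000).astype(np.float32)),np.round(np.percentile(q[:,2],[50,95]),3))
  m=(Q[:,0]>.4)&(Q[:,0]<.65)&(Q[:,1]>.12)&(Q[:,1]<.33)&(Q[:,2]>.06)&(Q[:,2]<.13);q=Q[m]
  print(n,'gauge',len(q)); 
  if len(q): 
    for k in np.round(q[::max(1,len(q)//25)],3): print(k)
E
```

```text
65.70646984690485 276.21245204215467 211.45023206427337 [[ 0.001 -0.953 -0.304  0.078]
 [ 1.     0.001  0.     0.001]
 [ 0.    -0.304  0.953 -0.141]
 [ 0.     0.     0.     1.   ]]
sleeve_a 0.95 [231. 105.] [ 0.441 -0.053  0.039] 0.047 1922
wood_tray 0.69 [237. 267.] [ 0.644 -0.068  0.008] 0.031 17383
tin 0.68 [350. 260.] [ 0.636 -0.232  0.028] 0.31 3000
tin 0.57 [341.  22.] [ 0.155 -0.293  0.018] 0.324 3288
escape_wheel 0.96 [124. 101.] [0.433 0.072 0.008] 0.014 2367
scene A 410 ((432.75885009765625, -62.08340072631836), (61.7829704284668, 45.743167877197266), 70.52580261230469) [0.037 0.044]
scene B 538 ((462.6712646484375, -292.4761962890625), (45.49836730957031, 61.657344818115234), 19.064645767211914) [0.038 0.044]
scene wood 895 ((642.7697143554688, -78.30475616455078), (150.45803833007812, 173.46356201171875), 3.6812567710876465) [0.025 0.028]
scene tin 1447 ((635.8340454101562, -338.1014709472656), (157.04368591308594, 211.65438842773438), 2.381193161010742) [0.05  0.054]
scene wheel 240 ((428.04644775390625, 68.74369812011719), (90.0409927368164, 96.28316497802734), 66.27828
[... 1034 characters left out ...]
.792587399482727) [0.05  0.057]
side wheel 446 ((450.4188232421875, 41.38422775268555), (158.86947631835938, 157.00901794433594), 0.029298443347215652) [0.008 0.013]
side gauge 492
[0.526 0.286 0.119]
[0.505 0.28  0.122]
[0.516 0.269 0.119]
[0.523 0.257 0.121]
[0.535 0.253 0.113]
[0.501 0.271 0.11 ]
[0.501 0.258 0.114]
[0.502 0.254 0.113]
[0.502 0.248 0.113]
[0.502 0.241 0.114]
[0.505 0.241 0.109]
[0.51  0.237 0.104]
[0.514 0.239 0.097]
[0.508 0.243 0.092]
[0.496 0.241 0.096]
[0.499 0.268 0.071]
[0.533 0.206 0.098]
[0.524 0.21  0.096]
[0.514 0.21  0.098]
[0.513 0.222 0.085]
[0.515 0.214 0.085]
[0.519 0.184 0.101]
[0.529 0.165 0.106]
[0.524 0.176 0.092]
[0.539 0.153 0.097]
[0.533 0.144 0.099]
```

View pics/wrist0.png

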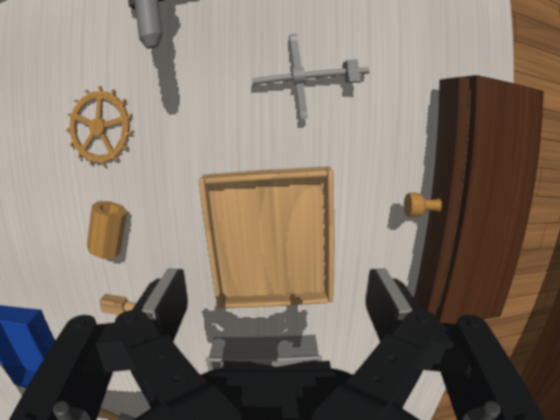

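The wrist view shows sleeve A at (230, 107), the wheel at (125, 101), the wood tray in the centre and the gauge nose at (38, 150). I'll move to look at the gauge from above.

Call:
step_arm(
  series=[
    {"gripper": -1,"translation": [25,-20,-8],"roll": 0},
    {"gripper": -1,"translation": [25,-20,-8],"roll": 0},
    {"gripper": -1,"translation": [25,-20,-8],"roll": 0},
    {"gripper": -1,"translation": [25,-20,-8],"roll": 0},
    {"gripper": -1,"translation": [25,-20,-8],"roll": 0},
    {"gripper": -1,"translation": [0,0,0],"roll": 0},
    {"gripper": -1,"translation": [0,0,0],"roll": 0},
    {"gripper": -1,"translation": [0,0,0],"roll": 0},
  ],
)

```text
t: 1.75
position: [0.5505, 0.1236, 0.2738]
eef_rot: [3.142, 0.001, 1.569]
wrist_force: [-0.7, -1.8, -0.2]
opening: 0.0852
gripper_force: 0.0
```

```bash
cat > look.py <<'E'
from h import *
import sys
o=r.get_obs();c=r.capture('wrist');P=cloud(c,o);n=sys.argv[1]
save(n+'.png',c['img']);np.savez('/tmp/%s.npz'%n,img=c['img'],P=P)
print(np.round(o['position'],4),np.round(o['eef_rot'],3),o['t'])
for l in ['sleeve_a','wood_tray','tin','gauge','escape_wheel']:
    for d in r.trace(l,c)[:3]:
        q=P[d['region']];print(l,round(d['confidence'],2),np.round(d['point']),np.round(np.nanmedian(q,0),3),np.round(np.nanmax(q[:,2]),3),d['region'].sum())
for d in r.mark_of('gauge_flange',c)[:2]: print('fl',d['confidence'],np.round(d['point']),P[int(d['point'][0]),int(d['point'][1])])
E
python3 look.py w1; python3 - <<'E'
from h import *
Q=np.load('/tmp/w1.npz')['P'].reshape(-1,3)
m=(Q[:,0]>.45)&(Q[:,0]<.6)&(Q[:,1]>.1)&(Q[:,1]<.33)&(Q[:,2]>.07)&(Q[:,2]<.14);q=Q[m]
for y in np.arange(.12,.3,.006):
    s=q[abs(q[:,1]-y)<.003]
    if len(s)>4: print(round(y,3),len(s),np.round([s[:,0].min(),np.median(s[s[:,2]>s[:,2].max()-.004,0]),s[:,0].max(),np.percentile(s[:,2],98)],4))
E
```

```text
[0.5505 0.1236 0.2738] [3.142e+00 1.000e-03 1.569e+00] 1.75
sleeve_a 0.66 [298. 197.] [ 0.441 -0.042  0.04 ] 0.047 1110
wood_tray 0.92 [301. 330.] [ 0.633 -0.067  0.008] 0.348 8860
tin 0.84 [404. 117.] [ 0.245 -0.342  0.022] 0.37 1268
tin 0.71 [ 66. 251.] [0.53  0.251 0.091] 0.123 8759
gauge 0.79 [ 66. 253.] [0.53  0.251 0.088] 0.123 8848
gauge 0.57 [357. 202.] [ 0.431 -0.177  0.017] 0.353 613
escape_wheel 0.66 [211. 188.] [0.431 0.075 0.008] 0.013 2312
escape_wheel 0.2 [ 58. 418.] [0.729 0.276 0.012] 0.035 1702
fl 0.59 [ 73. 247.] [0.52451708 0.23892027 0.1054621 ]
0.144 54 [0.5316 0.5396 0.5464 0.0989]
0.15 107 [0.5275 0.5387 0.5484 0.1018]
0.156 134 [0.5266 0.5379 0.5485 0.1026]
0.162 136 [0.5257 0.537  0.5475 0.1028]
0.168 137 [0.5247 0.5361 0.5465 0.1031]
0.174 137 [0.5239 0.5347 0.5465 0.1026]
0.18 141 [0.5229 0.5343 0.5455 0.1028]
0.186 147 [0.522  0.5333 0.5437 0.1026]
0.192 137 [0.5212 0.5325 0.5436 0.1027]
0.198 133 [0.5203 0.5315 0.5418 0.1022]
0.204 147 [0.5154 0.5297 0.5409 0.1042]
0.21 189 [0.5146 0.5291 0.5437 0.1062]
0.216 187 [0.5145 0.5281 0.5428 0.1062]
0.222 179 [0.5126 0.5273 0.5418 0.1061]
0.228 181 [0.5118 0.5272 0.5408 0.1064]
0.234 183 [0.5108 0.5259 0.5399 0.1059]
0.24 308 [0.5005 0.522  0.539  0.1154]
0.246 365 [0.4993 0.5123 0.5486 0.1202]
0.252 308 [0.5047 0.5205 0.5476 0.1222]
0.258 258 [0.5031 0.5214 0.5402 0.1224]
0.264 258 [0.5027 0.5214 0.5395 0.1223]
0.27 250 [0.5012 0.5197 0.5382 0.1221]
0.276 250 [0.5011 0.5188 0.5373 0.122 ]
0.282 111 [0.502  0.5258 0.5363 0.1221]
```

View pics/w1.png

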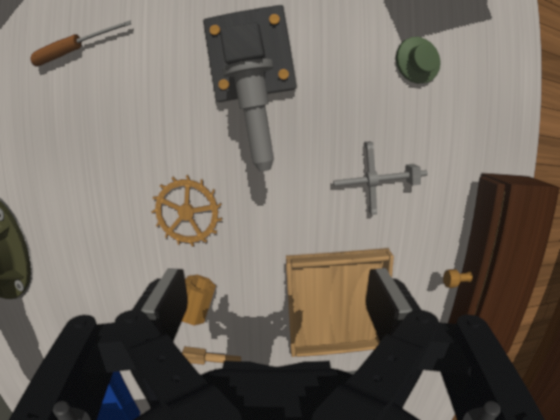

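Viewed from above, the gauge has its flange at (68, 247) and its nose at (160, 263), with a clear approach. Its axis runs at about 98.6°. Next I'll look at sleeve A from above.

Call:
step_arm(
  series=[
    {"gripper": -1,"translation": [-30,-23,0],"roll": 0},
    {"gripper": -1,"translation": [-30,-23,0],"roll": 0},
    {"gripper": -1,"translation": [-30,-24,0],"roll": 0},
    {"gripper": -1,"translation": [-30,-24,0],"roll": 0},
    {"gripper": -1,"translation": [-32,-24,0],"roll": 0},
    {"gripper": -1,"translation": [0,0,0],"roll": 5},
    {"gripper": -1,"translation": [0,0,0],"roll": 5},
    {"gripper": -1,"translation": [0,0,0],"roll": 5},
    {"gripper": -1,"translation": [0,0,0],"roll": 5},
    {"gripper": -1,"translation": [0,0,0],"roll": 0},
    {"gripper": -1,"translation": [0,0,0],"roll": 0},
  ],
)

```text
t: 3.2
position: [0.432, -0.0271, 0.2741]
eef_rot: [3.141, -0.0, 1.224]
wrist_force: [0.4, 0.4, -0.3]
opening: 0.0854
gripper_force: 0.0
```

```bash
python3 look.py w2; python3 - <<'E'
from h import *
for n in ['scene','side','w1','w2']:
  Q=np.load('/tmp/%s.npz'%n)['P'].reshape(-1,3)
  for nm,x,y in [('A',.431,-.06),('gauge',.535,.19)]:
    m=(np.hypot(Q[:,0]-x,Q[:,1]-y)<.12)&(abs(Q[:,2])<.006);print(n,nm,'table',m.sum(),np.round(np.median(Q[m,2]),4) if m.sum() else '')
  m=(abs(Q[:,0]-.431)<.05)&(abs(Q[:,1]+.06)<.05)&(Q[:,2]>.012)&(Q[:,2]<.055);q=Q[m]
  print(len(q),cv2.minAreaRect((q[:,:2]*1000).astype(np.float32)),np.percentile(q[:,2],95))
  t=q[q[:,2]>np.percentile(q[:,2],95)-.004]; print('top',cv2.minAreaRect((t[:,:2]*1000).astype(np.float32)))
E
```

```text
[ 0.432  -0.0271  0.2741] [ 3.141 -0.     1.224] 3.2
sleeve_a 0.94 [199. 283.] [ 0.435 -0.054  0.042] 0.047 1929
sleeve_a 0.62 [328. 350.] [ 0.463 -0.277  0.038] 0.047 1281
wood_tray 0.96 [157. 431.] [ 0.641 -0.071  0.008] 0.031 13072
wood_tray 0.35 [198. 284.] [ 0.435 -0.054  0.042] 0.047 1972
tin 0.74 [286. 462.] [ 0.659 -0.29   0.008] 0.328 6187
tin 0.57 [351. 201.] [ 0.23  -0.244  0.019] 0.348 1478
escape_wheel 0.59 [101. 242.] [0.429 0.073 0.008] 0.014 2341
scene A table 4315 -0.0017
scene gauge table 3045 -0.0019
410 ((432.75885009765625, -62.08340072631836), (61.7829704284668, 45.743167877197266), 70.52580261230469) 0.043668988756766856
top ((434.1051940917969, -62.299339294433594), (60.72933578491211, 24.583507537841797), 73.29022216796875)
side A table 3578 0.001
side gauge table 2333 0.001
341 ((429.9317932128906, -57.939453125), (66.6830062866211, 44.18073272705078), 69.22811126708984) 0.04757691791596752
top ((429.6037292480469, -59.162105560302734), (64.33586120605469, 29.115333557128906), 68.61852264404297)
w1 A table 11246 0.001
w1 gauge table 19671 0.0008
999 ((433.9446105957031, -57.759674072265625), (61.284629821777344, 44.99159240722656), 70.53013610839844) 0.045741660155012014
top ((434.375732421875, -58.254512786865234), (60.70365905761719, 25.149200439453125), 70.24259185791016)
w2 A table 21407 0.0009
w2 gauge table 11363 0.0007
1841 ((434.197265625, -58.263675689697266), (60.92109680175781, 43.36186599731445), 70.1827621459961) 0.04568393534242232
top ((433.7369079589844, -58.193973541259766), (60.73647689819336, 27.283607482910156), 70.0734634399414)
```

Call:
step_arm(
  grip_force=40,
  series=[
    {"gripper": -1,"translation": [-29,12,0],"roll": 0},
    {"gripper": -1,"translation": [0,0,40],"roll": 0},
    {"gripper": -1,"translation": [0,0,40],"roll": 0},
    {"gripper": -1,"translation": [0,0,40],"roll": 0},
    {"gripper": -1,"translation": [0,0,40],"roll": 0},
    {"gripper": -1,"translation": [0,0,40],"roll": 0},
    {"gripper": -1,"translation": [0,0,30],"roll": 0},
    {"gripper": -1,"translation": [0,0,12],"roll": 0},
    {"gripper": -1,"translation": [0,0,0],"roll": 0},
    {"gripper": -1,"translation": [0,0,0],"roll": 0},
    {"gripper": 1,"translation": [0,0,0],"roll": 0},
    {"gripper": 1,"translation": [0,0,0],"roll": 0},
    {"gripper": 1,"translation": [0,0,0],"roll": 0},
    {"gripper": 1,"translation": [0,0,0],"roll": 0},
    {"gripper": 1,"translation": [0,0,0],"roll": 0},
    {"gripper": 1,"translation": [0,0,0],"roll": 0},
  ],
)

```text
t: 5.15
position: [0.4328, -0.0579, 0.0339]
eef_rot: [-3.14, -0.0, 1.222]
wrist_force: [-7.1, 0.8, 16.7]
opening: 0.0383
gripper_force: 33.0
```

```bash
python3 - <<'E'
from h import *
o=r.get_obs();print(o['position'],o['wrist_force'],o['opening'],o['gripper_force'])
c=r.capture('wrist');s=r.capture('side')
a=cv2.resize(c['img'][150:360,180:390],(400,400));b=cv2.resize(s['img'][190:270,225:305],(400,400),interpolation=cv2.INTER_CUBIC)
save('g1.png',np.hstack([a,b]))
E
```

```text
[ 0.43283853 -0.05791044  0.03391108] [-7.08757268  0.80480929 16.66301703] 0.03825098691579065 32.98517935909331
```

View pics/g1.png

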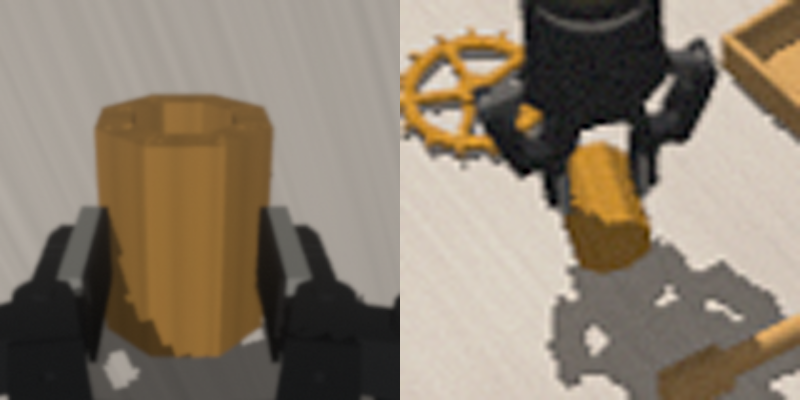

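Wrist crop: the pads lie beside the flats, mid-sleeve, and the grasp looks square. I'll lift a little and check.

Call:
step_arm(
  grip_force=50,
  series=[
    {"gripper": 1,"translation": [0,0,-5],"roll": 0},
    {"gripper": 1,"translation": [0,0,-15],"roll": 0},
    {"gripper": 1,"translation": [0,0,-30],"roll": 0},
    {"gripper": 1,"translation": [0,0,-30],"roll": 0},
    {"gripper": 1,"translation": [0,0,-40],"roll": 0},
    {"gripper": 1,"translation": [0,0,0],"roll": 0},
    {"gripper": 1,"translation": [0,0,0],"roll": 0},
    {"gripper": 1,"translation": [0,0,0],"roll": 0},
  ],
)

```text
t: 6.05
position: [0.4327, -0.0583, 0.1513]
eef_rot: [-3.14, 0.0, 1.222]
wrist_force: [-0.5, -0.8, -0.0]
opening: 0.0002
gripper_force: 0.0
```

```bash
python3 - <<'E'
from h import *
o=r.get_obs();print(o['position'],o['eef_rot'],o['wrist_force'],o['opening'],o['gripper_force'])
c=r.capture('wrist');P=cloud(c,o);np.savez('/tmp/w3.npz',img=c['img'],P=P)
d=r.trace('sleeve_a',c)[0];print(d['confidence'])
T=np.eye(4);T[:3,:3]=Rm(o['eef_rot']);T[:3,3]=o['position'];Q=(P-T[:3,3])@T[:3,:3]
m=d['region']&(abs(Q[...,0])<.06)&(abs(Q[...,1])<.05)&(abs(Q[...,2])<.05);q=Q[m]
print(m.sum(),np.round(np.percentile(q,[1,25,50,75,99],axis=0)*1000,1))
# top ridge height along axis (tool z min) => pitch; side edges => yaw
t=q[(abs(q[:,1])<.007)]
for x in np.arange(-.03,.035,.006):
    s=t[abs(t[:,0]-x)<.003]; e=q[abs(q[:,0]-x)<.003]
    if len(s)>3: print(round(x*1000),len(s),np.round(np.median(s[:,2])*1000,1),np.round([e[:,1].min()*1000,e[:,1].max()*1000],1))
save('g2.png',cv2.resize(c['img'][150:360,170:380],(600,600)))
E
```

```text
[ 0.43266094 -0.05832165  0.15125115] [-3.14035684e+00  3.70739462e-04  1.22178562e+00] [-0.46268693 -0.76223649 -0.04758257] 0.00021988012982376352 0.0
0.63Traceback (most recent call last):
  File "<stdin>", line 7, in <module>
    return _quantile_unchecked(
        a, q, axis, out, overwrite_input, method, keepdims, weights)
    return _ureduce(a,
                    func=_quantile_ureduce_func,
    ...<5 lines>...
                    overwrite_input=overwrite_input,
                    method=method)
    r = func(a, **kwargs)
    result = _quantile(arr,
                       quantiles=q,
    ...<2 lines>...
                       out=out,
                       weights=wgt)
    slices_having_nans = np.isnan(arr[-1, ...])
                                  ~~~^^^^^^^^^
IndexError: index -1 is out of bounds for axis 0 with size 0
```

The grip had only caught the upper chamfers, so the sleeve slipped out and the hand came up empty. I'll open and measure again.

Call:
step_arm(
  series=[
    {"gripper": -1,"translation": [10,0,-40],"roll": 0},
    {"gripper": -1,"translation": [10,0,-40],"roll": 0},
    {"gripper": -1,"translation": [10,0,-40],"roll": 0},
    {"gripper": -1,"translation": [0,0,0],"roll": 0},
    {"gripper": -1,"translation": [0,0,0],"roll": 0},
  ],
)

```text
t: 6.65
position: [0.4438, -0.0301, 0.2718]
eef_rot: [3.141, 0.0, 1.222]
wrist_force: [-0.5, 0.1, -1.4]
opening: 0.0726
gripper_force: 0.0
```

```bash
cat > sl.py <<'E'
from h import *
import sys
# sleeve pose: python3 sl.py name x y
n,x,y=sys.argv[1],float(sys.argv[2]),float(sys.argv[3])
o=r.get_obs();c=r.capture('wrist');P=cloud(c,o);np.savez('/tmp/%s.npz'%n,img=c['img'],P=P)
Q=P.reshape(-1,3);m=(abs(Q[:,0]-x)<.05)&(abs(Q[:,1]-y)<.05)&(Q[:,2]>.013)&(Q[:,2]<.055);q=Q[m]
b=cv2.minAreaRect((q[:,:2]*1000).astype(np.float32));print(o['position'],o['eef_rot'][2],o['opening'],len(q),b,np.percentile(q[:,2],[50,97]))
d=np.r_[np.array(b[0])/1000,0]-np.r_[o['position'][:2],0];print('to centre, tool mm',d@Rm(o['eef_rot'])*1000)
img=c['img']
save(n+'.png',cv2.resize(img[100:310,170:380],(500,500)))
E
python3 sl.py w3 .433 -.058
```

```text
[ 0.44379901 -0.03005894  0.27176982] 1.2223752507445107 0.07255198497526129 1856 ((433.791259765625, -58.32569122314453), (60.86410903930664, 44.07228469848633), 70.45247650146484) [0.04262018 0.04593603]
to centre, tool mm [-2.99850758e+01  2.44258885e-01  5.10585641e-03]
```

View pics/w3.png

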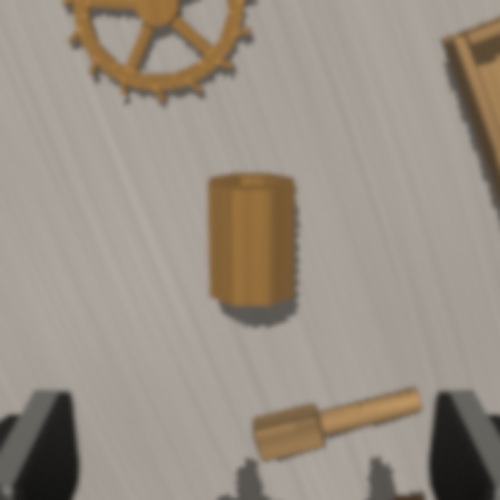

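The sleeve lies undisturbed in the picture centre. I'll go in lower this time.

Call:
step_arm(
  grip_force=30,
  series=[
    {"gripper": -1,"translation": [-30,0,0],"roll": 0},
    {"gripper": -1,"translation": [0,0,45],"roll": 0},
    {"gripper": -1,"translation": [0,0,45],"roll": 0},
    {"gripper": -1,"translation": [0,0,45],"roll": 0},
    {"gripper": -1,"translation": [0,0,45],"roll": 0},
    {"gripper": -1,"translation": [0,0,40],"roll": 0},
    {"gripper": -1,"translation": [0,0,18],"roll": 0},
    {"gripper": -1,"translation": [0,0,9],"roll": 0},
    {"gripper": -1,"translation": [0,0,0],"roll": 0},
    {"gripper": -1,"translation": [0,0,0],"roll": 0},
    {"gripper": -0.3,"translation": [0,0,0],"roll": 0},
    {"gripper": -0.2,"translation": [0,0,0],"roll": 0},
    {"gripper": -0.1,"translation": [0,0,0],"roll": 0},
    {"gripper": -0.1,"translation": [0,0,0],"roll": 0},
  ],
)

```text
t: 8.1
position: [0.4337, -0.0584, 0.0255]
eef_rot: [3.141, -0.0, 1.222]
wrist_force: [0.3, 0.1, -0.6]
opening: 0.047
gripper_force: 0.0
```

Call:
step_arm(
  series=[
    {"gripper": 0.0,"translation": [0,0,0],"roll": 0},
    {"gripper": 0.1,"translation": [0,0,0],"roll": 0},
    {"gripper": 0.2,"translation": [0,0,0],"roll": 0},
    {"gripper": 0.2,"translation": [0,0,0],"roll": 0},
  ],
)

```text
t: 8.5
position: [0.4329, -0.0581, 0.0255]
eef_rot: [-3.14, 0.0, 1.222]
wrist_force: [-2.8, 0.8, 6.7]
opening: 0.0433
gripper_force: 29.8
```

Call:
step_arm(
  grip_force=50,
  series=[
    {"gripper": -0.2,"translation": [0,0,0],"roll": 0},
    {"gripper": -0.2,"translation": [0,0,0],"roll": 0},
    {"gripper": -0.2,"translation": [0,0,4],"roll": 0},
    {"gripper": -0.2,"translation": [0,0,0],"roll": 0},
    {"gripper": 0.2,"translation": [0,0,0],"roll": 0},
    {"gripper": 0.4,"translation": [0,0,0],"roll": 0},
    {"gripper": 1,"translation": [0,0,0],"roll": 0},
    {"gripper": 1,"translation": [0,0,0],"roll": 0},
    {"gripper": 1,"translation": [0,0,0],"roll": 0},
  ],
)

```text
t: 9.4
position: [0.4329, -0.0583, 0.021]
eef_rot: [-3.141, 0.0, 1.222]
wrist_force: [-3.4, 1.0, 3.8]
opening: 0.0425
gripper_force: 52.4
```

Call:
step_arm(
  series=[
    {"gripper": 1,"translation": [0,0,-5],"roll": 0},
    {"gripper": 1,"translation": [0,0,-10],"roll": 0},
    {"gripper": 1,"translation": [0,0,-15],"roll": 0},
    {"gripper": 1,"translation": [0,0,0],"roll": 0},
    {"gripper": 1,"translation": [0,0,0],"roll": 0},
  ],
)

```text
t: 9.9
position: [0.4336, -0.0585, 0.0512]
eef_rot: [3.141, -0.0, 1.222]
wrist_force: [-0.1, 0.1, -6.3]
opening: 0.0427
gripper_force: 52.2
```

Call:
step_arm(
  series=[
    {"gripper": 1,"translation": [0,0,-22],"roll": -7.1},
    {"gripper": 1,"translation": [0,0,-22],"roll": -7.1},
    {"gripper": 1,"translation": [0,0,-22],"roll": -7.1},
    {"gripper": 1,"translation": [0,0,-22],"roll": -7.2},
    {"gripper": 1,"translation": [0,0,0],"roll": 0},
    {"gripper": 1,"translation": [26,27,0],"roll": 0},
    {"gripper": 1,"translation": [26,27,0],"roll": 0},
    {"gripper": 1,"translation": [26,27,0],"roll": 0},
    {"gripper": 1,"translation": [26,27,0],"roll": 0},
    {"gripper": 1,"translation": [26,27,0],"roll": 0},
    {"gripper": 1,"translation": [0,0,0],"roll": 0},
    {"gripper": 1,"translation": [0,0,0],"roll": 0},
    {"gripper": 1,"translation": [0,0,0],"roll": 0},
  ],
)

```text
t: 11.2
position: [0.5464, 0.0889, 0.1371]
eef_rot: [-3.138, 0.001, 1.717]
wrist_force: [0.8, 0.4, -5.3]
opening: 0.0427
gripper_force: 54.1
```

```bash
cat > held.py <<'E'
from h import *
import sys
n=sys.argv[1]
o=r.get_obs();c=r.capture('wrist');P=cloud(c,o);np.savez('/tmp/%s.npz'%n,img=c['img'],P=P)
print(o['t'],o['position'],o['eef_rot'],o['wrist_force'],o['opening'])
Rt=Rm(o['eef_rot']);Q=(P-o['position'])@Rt
col=c['img'].astype(int);brass=(col[...,0]-col[...,2]>45)
q=Q[brass&(np.abs(Q)<[.07,.04,.05]).all(-1)]*1000
print(len(q)); 
for x in range(-30,36,6):
    s=q[abs(q[:,0]-x)<3]; t=s[abs(s[:,1])<6]
    if len(t)>3: print(x,len(s),'topz %.1f'%np.median(t[:,2]),'y %.1f %.1f'%(s[:,1].min(),s[:,1].max()))
print('x ext',np.percentile(q[:,0],[0.5,99.5]))
G=P.reshape(-1,3);m=(G[:,0]>.49)&(G[:,0]<.58)&(G[:,1]>.12)&(G[:,1]<.245)&(G[:,2]>.07)&(G[:,2]<.112);g=G[m&~brass.reshape(-1)]
for y in np.arange(.13,.24,.012):
    s=g[abs(g[:,1]-y)<.003]
    if len(s)>4: print('pin y %.3f mid x %.4f top %.4f'%(y,np.median(s[s[:,2]>s[:,2].max()-.004,0]),np.percentile(s[:,2],97)), np.round([s[:,0].min(),s[:,0].max()],4))
save(n+'.png',cv2.resize(c['img'][60:340,140:420],(560,560)))
E
python3 held.py h1
```

```text
11.2 [0.54640411 0.08889286 0.13707546] [-3.13819163e+00  7.98889314e-04  1.71668769e+00] [ 0.77496289  0.35729733 -5.30106148] 0.04266037075269432
12955
-30 308 topz -23.7 y -20.6 23.0
-24 791 topz -23.7 y -20.7 23.0
-18 865 topz -23.8 y -20.6 23.4
-12 907 topz -23.7 y -20.7 22.9
-6 954 topz -23.8 y -20.2 21.6
0 1028 topz -23.7 y -20.2 21.5
6 1075 topz -23.7 y -20.1 22.2
12 1183 topz -23.8 y -20.7 35.8
18 1329 topz -23.6 y -20.8 22.9
24 1856 topz -23.2 y -20.6 23.1
30 2659 topz -18.3 y -20.8 23.1
x ext [-28.93076607  30.3046933 ]
pin y 0.142 mid x 0.5391 top 0.0982 [0.5314 0.5461]
pin y 0.154 mid x 0.5375 top 0.1023 [0.5264 0.5487]
pin y 0.166 mid x 0.5359 top 0.1024 [0.5248 0.5471]
pin y 0.178 mid x 0.5341 top 0.1024 [0.523  0.5452]
pin y 0.190 mid x 0.5322 top 0.1023 [0.5206 0.5433]
pin y 0.202 mid x 0.5301 top 0.1025 [0.5155 0.5416]
pin y 0.214 mid x 0.5284 top 0.1059 [0.5137 0.5431]
pin y 0.226 mid x 0.5278 top 0.1060 [0.5119 0.541 ]
```

View pics/h1.png

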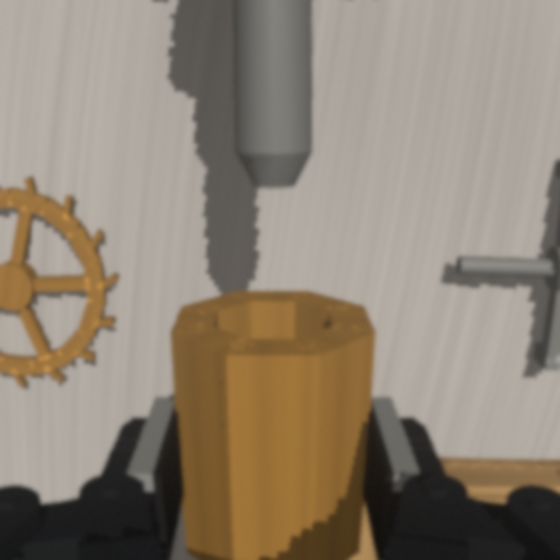

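The held sleeve is level and straight, its bore (270, 320) in line with the nose (275, 170). I'll lower 47 mm and slide on gently.

Call:
step_arm(
  series=[
    {"gripper": 1,"translation": [0,0,24],"roll": -0.3},
    {"gripper": 1,"translation": [0,0,23],"roll": 0},
    {"gripper": 1,"translation": [0,0,0],"roll": 0},
    {"gripper": 1,"translation": [8,0,0],"roll": 0},
    {"gripper": 1,"translation": [8,0,0],"roll": 0},
    {"gripper": 1,"translation": [6,0,0],"roll": 0},
    {"gripper": 1,"translation": [6,0,0],"roll": 0},
    {"gripper": 1,"translation": [6,0,0],"roll": 0},
    {"gripper": 1,"translation": [0,0,0],"roll": 0},
  ],
)

```text
t: 12.15
position: [0.5422, 0.1236, 0.0918]
eef_rot: [-3.141, 0.001, 1.725]
wrist_force: [-0.1, -2.0, -9.0]
opening: 0.0426
gripper_force: 53.8
```

Call:
step_arm(
  series=[
    {"gripper": 1,"translation": [6,0,0],"roll": 0},
    {"gripper": 1,"translation": [6,0,0],"roll": 0},
    {"gripper": 1,"translation": [6,0,0],"roll": 0},
    {"gripper": 1,"translation": [6,0,0],"roll": 0},
    {"gripper": 1,"translation": [6,0,0],"roll": 0},
    {"gripper": 1,"translation": [6,0,0],"roll": 0},
    {"gripper": 1,"translation": [0,0,0],"roll": 0},
    {"gripper": 1,"translation": [0,0,0],"roll": 0},
  ],
)

```text
t: 12.95
position: [0.5361, 0.1602, 0.0913]
eef_rot: [-3.14, -0.001, 1.725]
wrist_force: [0.0, -0.5, -16.1]
opening: 0.0425
gripper_force: 53.1
```

Call:
step_arm(
  series=[
    {"gripper": 1,"translation": [0,0,2],"roll": 0},
    {"gripper": 1,"translation": [0,0,0],"roll": 0},
    {"gripper": 1,"translation": [0,0,0],"roll": 0},
  ],
)

```text
t: 13.25
position: [0.5371, 0.1607, 0.0907]
eef_rot: [3.14, -0.002, 1.725]
wrist_force: [-1.2, 1.4, -8.5]
opening: 0.0425
gripper_force: 53.8
```

Call:
step_arm(
  series=[
    {"gripper": 1,"translation": [4,0,0],"roll": 0},
    {"gripper": 1,"translation": [4,0,0],"roll": 0},
    {"gripper": 1,"translation": [0,0,0],"roll": 0},
    {"gripper": 1,"translation": [0,0,0],"roll": 0},
  ],
)

```text
t: 13.65
position: [0.5361, 0.1681, 0.0905]
eef_rot: [3.14, -0.001, 1.725]
wrist_force: [-1.2, 0.5, -6.4]
opening: 0.0425
gripper_force: 54.1
```

Call:
step_arm(
  series=[
    {"gripper": 1,"translation": [3,0,0],"roll": 0},
    {"gripper": 1,"translation": [3,0,0],"roll": 0},
    {"gripper": 1,"translation": [2,0,0],"roll": 0},
    {"gripper": 1,"translation": [0,0,0],"roll": 0},
    {"gripper": 1,"translation": [0,0,0],"roll": 0},
  ],
)

```text
t: 14.15
position: [0.5346, 0.1752, 0.0901]
eef_rot: [3.141, 0.0, 1.725]
wrist_force: [1.1, 0.3, -5.6]
opening: 0.0426
gripper_force: 54.2
```

Call:
step_arm(
  series=[
    {"gripper": 1,"translation": [3,0,0],"roll": 0},
    {"gripper": 1,"translation": [2,0,0],"roll": 0},
    {"gripper": 1,"translation": [0,0,0],"roll": 0},
    {"gripper": 1,"translation": [0,0,0],"roll": 0},
  ],
)

```text
t: 14.55
position: [0.5343, 0.1771, 0.0901]
eef_rot: [-3.141, 0.004, 1.723]
wrist_force: [0.2, -5.0, -4.2]
opening: 0.0427
gripper_force: 54.4
```

Call:
step_arm(
  series=[
    {"gripper": 1,"translation": [-2,0,1],"roll": 0},
    {"gripper": 1,"translation": [0,0,0],"roll": 0},
    {"gripper": 1,"translation": [2,0,0],"roll": 0},
    {"gripper": 1,"translation": [2,0,0],"roll": 0},
    {"gripper": 1,"translation": [0,0,0],"roll": 0},
    {"gripper": 1,"translation": [0,0,0],"roll": 0},
  ],
)

```text
t: 15.15
position: [0.5344, 0.1772, 0.0891]
eef_rot: [-3.141, 0.006, 1.722]
wrist_force: [1.4, -11.1, -2.8]
opening: 0.0423
gripper_force: 54.5
```

Call:
step_arm(
  series=[
    {"gripper": 1,"translation": [0,-1.5,0],"roll": 0},
    {"gripper": 1,"translation": [0,0,0],"roll": 0},
    {"gripper": 1,"translation": [0,0,0],"roll": 0},
  ],
)

```text
t: 15.45
position: [0.5343, 0.1772, 0.0892]
eef_rot: [3.139, 0.006, 1.721]
wrist_force: [5.2, -9.9, -6.2]
opening: 0.0425
gripper_force: 54.1
```

Call:
step_arm(
  series=[
    {"gripper": 1,"translation": [0,3,0],"roll": 0},
    {"gripper": 1,"translation": [0,0,0],"roll": 0},
    {"gripper": 1,"translation": [0,0,0],"roll": 0},
  ],
)

```text
t: 15.75
position: [0.5348, 0.1772, 0.0887]
eef_rot: [-3.139, 0.006, 1.722]
wrist_force: [-0.9, -12.1, -3.0]
opening: 0.0426
gripper_force: 54.7
```

I'll back off a few mm and feel the sideways play. It is ±2 mm for a good bore and ±5 mm for a worn one.

Call:
step_arm(
  series=[
    {"gripper": 1,"translation": [-8,-1.5,0],"roll": 0},
    {"gripper": 1,"translation": [0,0,0],"roll": 0},
    {"gripper": 1,"translation": [0,3,0],"roll": 0},
    {"gripper": 1,"translation": [0,0,0],"roll": 0},
    {"gripper": 1,"translation": [0,0,0],"roll": 0},
  ],
)

```text
t: 16.25
position: [0.5357, 0.1752, 0.0886]
eef_rot: [-3.137, 0.0, 1.726]
wrist_force: [-4.6, -1.3, -3.5]
opening: 0.0428
gripper_force: 54.5
```

Call:
step_arm(
  series=[
    {"gripper": 1,"translation": [0,-3,0],"roll": 0},
    {"gripper": 1,"translation": [0,-3,0],"roll": 0},
    {"gripper": 1,"translation": [0,0,0],"roll": 0},
    {"gripper": 1,"translation": [0,0,0],"roll": 0},
  ],
)

```text
t: 16.65
position: [0.5319, 0.174, 0.0892]
eef_rot: [3.141, -0.0, 1.725]
wrist_force: [-0.1, -0.0, -6.1]
opening: 0.0426
gripper_force: 54.2
```

Call:
step_arm(
  series=[
    {"gripper": 1,"translation": [0,-2,0],"roll": 0},
    {"gripper": 1,"translation": [0,0,0],"roll": 0},
    {"gripper": 1,"translation": [0,0,0],"roll": 0},
  ],
)

```text
t: 16.95
position: [0.5317, 0.1739, 0.0894]
eef_rot: [3.137, -0.001, 1.724]
wrist_force: [4.5, 1.4, -10.6]
opening: 0.0428
gripper_force: 53.7
```

The sideways play is about 4 mm, so sleeve A has the 26 mm bore and is good: it stopped at the step. I'll take it off and, meanwhile, measure the trays.

Call:
step_arm(
  series=[
    {"gripper": 1,"translation": [0,2,0],"roll": 0},
    {"gripper": 1,"translation": [-8,0,0],"roll": 0},
    {"gripper": 1,"translation": [-15,0,0],"roll": 0},
    {"gripper": 1,"translation": [-20,0,0],"roll": 0},
    {"gripper": 1,"translation": [-20,0,0],"roll": 0},
    {"gripper": 1,"translation": [-25,0,0],"roll": 0},
    {"gripper": 1,"translation": [0,0,0],"roll": 0},
    {"gripper": 1,"translation": [-10,0,-30],"roll": 0},
    {"gripper": 1,"translation": [0,0,-30],"roll": 0},
    {"gripper": 1,"translation": [0,0,0],"roll": 0},
    {"gripper": 1,"translation": [0,0,0],"roll": 0},
  ],
)

```text
t: 18.05
position: [0.5466, 0.0762, 0.1489]
eef_rot: [3.141, 0.0, 1.724]
wrist_force: [-0.1, 0.2, -6.4]
opening: 0.0426
gripper_force: 54.2
```

```bash
python3 - <<'E'
from h import *
for n in ['wrist0','w1','w2']:
  Q=np.load('/tmp/%s.npz'%n)['P'].reshape(-1,3)
  for nm,x,y,zl,zh,s in [('wood',.642,-.075,.024,.034,.1),('tin',.635,-.32,.046,.058,.12)]:
    m=(abs(Q[:,0]-x)<s)&(abs(Q[:,1]-y)<s)&(Q[:,2]>zl)&(Q[:,2]<zh);q=Q[m]
    if len(q)>20: print(n,nm,len(q),cv2.minAreaRect((q[:,:2]*1000).astype(np.float32)),np.percentile(q[:,2],90))
    f=(np.hypot(Q[:,0]-x,Q[:,1]-y)<.04)&(Q[:,2]<.03);print('floor',f.sum(),np.median(Q[f,2]) if f.sum() else '')
E
```

```text
wrist0 wood 3084 ((644.086669921875, -74.25483703613281), (150.98617553710938, 170.6919708251953), 3.7948102951049805) 0.02945577514490556
floor 3078 0.007958623079527438
wrist0 tin 533 ((632.6763305664062, -235.006591796875), (154.94894409179688, 26.64864158630371), 8.178412437438965) 0.05413821304094252
floor 65 0.005026568106918705
w1 wood 1455 ((643.6077270507812, -73.83773040771484), (149.93275451660156, 171.43370056152344), 3.6584503650665283) 0.029475474353265706
floor 1753 0.007977766849741885
floor 0 
w2 wood 2318 ((643.8070068359375, -74.42586517333984), (151.2598419189453, 171.38563537597656), 3.60154390335083) 0.02951758644846546
floor 2280 0.007886127618116023
w2 tin 940 ((640.5067749023438, -329.84503173828125), (155.41705322265625, 208.98876953125), 4.378571510314941) 0.05442888720644312
floor 1185 0.005118882923209833
```

Call:
step_arm(
  series=[
    {"gripper": 1,"translation": [0,0,0],"roll": 5.1},
    {"gripper": 1,"translation": [-31,17,0],"roll": 0},
    {"gripper": 1,"translation": [-31,18,0],"roll": 0},
    {"gripper": 1,"translation": [-31,18,0],"roll": 0},
    {"gripper": 1,"translation": [-31,17,0],"roll": 0},
    {"gripper": 1,"translation": [-32,18,0],"roll": 0},
    {"gripper": 1,"translation": [0,0,0],"roll": 0},
    {"gripper": 1,"translation": [0,0,30],"roll": 0},
    {"gripper": 1,"translation": [0,0,35],"roll": 0},
    {"gripper": 1,"translation": [0,0,30],"roll": 0},
    {"gripper": 1,"translation": [0,0,15],"roll": 0},
    {"gripper": 1,"translation": [0,0,5],"roll": 0},
    {"gripper": 1,"translation": [0,0,0],"roll": 0},
    {"gripper": 1,"translation": [0,0,0],"roll": 0},
    {"gripper": 1,"translation": [0,0,0],"roll": 0},
  ],
)

```text
t: 19.55
position: [0.6461, -0.0733, 0.0361]
eef_rot: [3.138, 0.001, 1.635]
wrist_force: [-0.4, -0.2, -5.7]
opening: 0.0423
gripper_force: 54.3
```

Call:
step_arm(
  series=[
    {"gripper": 1,"translation": [0,0,1.5],"roll": 0},
    {"gripper": 1,"translation": [0,0,1.5],"roll": 0},
    {"gripper": 1,"translation": [0,0,0],"roll": 0},
    {"gripper": 1,"translation": [0,0,0],"roll": 0},
  ],
)

```text
t: 19.95
position: [0.6445, -0.0732, 0.031]
eef_rot: [-3.142, 0.0, 1.635]
wrist_force: [0.2, 0.3, -6.6]
opening: 0.043
gripper_force: 54.3
```

Call:
step_arm(
  series=[
    {"gripper": 1,"translation": [0,0,1.5],"roll": 0},
    {"gripper": 1,"translation": [0,0,1],"roll": 0},
    {"gripper": 1,"translation": [0,0,0],"roll": 0},
    {"gripper": 1,"translation": [0,0,0],"roll": 0},
  ],
)

```text
t: 20.35
position: [0.6445, -0.0731, 0.0284]
eef_rot: [-3.142, -0.0, 1.635]
wrist_force: [-0.3, 0.1, -6.4]
opening: 0.0424
gripper_force: 54.3
```

Call:
step_arm(
  series=[
    {"gripper": 1,"translation": [0,0,1],"roll": 0},
    {"gripper": 1,"translation": [0,0,0],"roll": 0},
    {"gripper": 1,"translation": [0,0,0],"roll": 0},
  ],
)

```text
t: 20.65
position: [0.6448, -0.0732, 0.0281]
eef_rot: [3.141, 0.0, 1.635]
wrist_force: [-1.2, 0.1, -1.1]
opening: 0.0426
gripper_force: 54.8
```

Call:
step_arm(
  series=[
    {"gripper": 0,"translation": [0,0,0],"roll": 0},
    {"gripper": -0.3,"translation": [0,0,0],"roll": 0},
    {"gripper": -0.5,"translation": [0,0,0],"roll": 0},
    {"gripper": -0.5,"translation": [0,0,-10],"roll": 0},
    {"gripper": -0.5,"translation": [0,0,-40],"roll": 0},
    {"gripper": -0.5,"translation": [0,0,-45],"roll": 0},
    {"gripper": -1,"translation": [0,0,-45],"roll": 0},
    {"gripper": -1,"translation": [0,0,-45],"roll": 0},
    {"gripper": -1,"translation": [0,0,-45],"roll": 0},
    {"gripper": -1,"translation": [0,0,0],"roll": 0},
    {"gripper": -1,"translation": [-30,-34,0],"roll": 0},
    {"gripper": -1,"translation": [-30,-34,0],"roll": 0},
    {"gripper": -1,"translation": [-30,-34,0],"roll": 0},
    {"gripper": -1,"translation": [-30,-34,0],"roll": 0},
    {"gripper": -1,"translation": [-30,-35,0],"roll": 0},
    {"gripper": -1,"translation": [-26,-35,0],"roll": -5},
    {"gripper": -1,"translation": [0,0,0],"roll": -5},
    {"gripper": -1,"translation": [0,0,0],"roll": -5.3},
    {"gripper": -1,"translation": [0,0,0],"roll": 0},
    {"gripper": -1,"translation": [0,0,0],"roll": 0},
  ],
)

```text
t: 22.65
position: [0.4506, -0.262, 0.258]
eef_rot: [3.141, 0.001, 1.901]
wrist_force: [0.8, -0.6, -0.1]
opening: 0.0853
gripper_force: 0.0
```

```bash
python3 sl.py w4 .461 -.289; python3 - <<'E'
from h import *
img=np.load('/tmp/w4.npz')['img'];Q=np.load('/tmp/w4.npz')['P'].reshape(-1,3)
save('w4f.png',img)
for nm,x,y,zl,zh,s in [('tin',.64,-.32,.046,.058,.11),('woodsleeve',.645,-.073,.034,.06,.06)]:
    m=(abs(Q[:,0]-x)<s)&(abs(Q[:,1]-y)<s)&(Q[:,2]>zl)&(Q[:,2]<zh);q=Q[m]
    if len(q)>20: print(nm,len(q),cv2.minAreaRect((q[:,:2]*1000).astype(np.float32)),np.percentile(q[:,2],95))
E
```

```text
[ 0.45056104 -0.26196662  0.25795024] 1.9006652539639193 0.08529689098090008 1966 ((463.9574890136719, -288.90911865234375), (44.09590530395508, 60.958309173583984), 19.508655548095703) [0.04286506 0.04582953]
to centre, tool mm [-2.98292442e+01  3.94697491e+00  2.14303532e-02]
tin 2343 ((636.93115234375, -328.459228515625), (156.9109649658203, 200.64825439453125), 2.7612812519073486) 0.054647930046195455
woodsleeve 1469 ((644.8934326171875, -73.09046936035156), (45.42052459716797, 60.99359130859375), 4.0022993087768555) 0.0525099160603064
```

View pics/w4f.png

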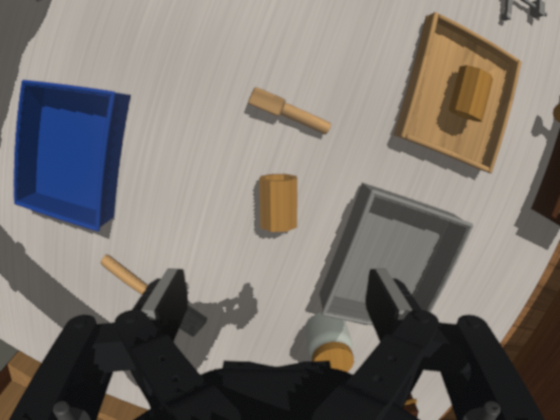

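Sleeve A lies on its side in the wood tray (92, 472) and sleeve B is at (203, 279), clear of the tin. Next I'll grasp B.

Call:
step_arm(
  grip_force=50,
  series=[
    {"gripper": -0.6,"translation": [-30,4,0],"roll": -0.6},
    {"gripper": -0.6,"translation": [0,0,45],"roll": 0},
    {"gripper": -0.6,"translation": [0,0,45],"roll": 0},
    {"gripper": -0.6,"translation": [0,0,45],"roll": 0},
    {"gripper": -0.6,"translation": [0,0,45],"roll": 0},
    {"gripper": -0.6,"translation": [0,0,35],"roll": 0},
    {"gripper": -0.6,"translation": [0,0,15],"roll": 0},
    {"gripper": -0.6,"translation": [0,0,7],"roll": 0},
    {"gripper": -0.6,"translation": [0,0,0],"roll": 0},
    {"gripper": -0.3,"translation": [0,0,0],"roll": 0},
    {"gripper": -0.1,"translation": [0,0,0],"roll": 0},
    {"gripper": 0.1,"translation": [0,0,0],"roll": 0},
    {"gripper": 0.4,"translation": [0,0,0],"roll": 0},
    {"gripper": 1,"translation": [0,0,0],"roll": 0},
    {"gripper": 1,"translation": [0,0,0],"roll": 0},
    {"gripper": 1,"translation": [0,0,0],"roll": 0},
  ],
)

```text
t: 24.3
position: [0.4641, -0.2906, 0.0226]
eef_rot: [3.141, 0.002, 1.912]
wrist_force: [-4.0, -0.9, 5.0]
opening: 0.0425
gripper_force: 51.6
```

Call:
step_arm(
  series=[
    {"gripper": 1,"translation": [0,0,-5],"roll": 0},
    {"gripper": 1,"translation": [0,0,-10],"roll": 0},
    {"gripper": 1,"translation": [0,0,-15],"roll": 0},
    {"gripper": 1,"translation": [0,0,0],"roll": 0},
    {"gripper": 1,"translation": [0,0,0],"roll": 0},
  ],
)

```text
t: 24.8
position: [0.4645, -0.2893, 0.0514]
eef_rot: [3.14, 0.001, 1.913]
wrist_force: [-0.2, 0.5, -3.8]
opening: 0.0421
gripper_force: 51.9
```

Call:
step_arm(
  series=[
    {"gripper": 1,"translation": [0,0,-28],"roll": 5.4},
    {"gripper": 1,"translation": [0,0,-28],"roll": 5.4},
    {"gripper": 1,"translation": [0,0,-30],"roll": 0},
    {"gripper": 1,"translation": [36,14,0],"roll": 0},
    {"gripper": 1,"translation": [36,14,0],"roll": 0},
    {"gripper": 1,"translation": [36,14,0],"roll": 0},
    {"gripper": 1,"translation": [36,14,0],"roll": 0},
    {"gripper": 1,"translation": [36,14,0],"roll": 0},
    {"gripper": 1,"translation": [36,14,0],"roll": 0},
    {"gripper": 1,"translation": [36,14,0],"roll": 0},
    {"gripper": 1,"translation": [36,14,0],"roll": 0},
    {"gripper": 1,"translation": [36,14,0],"roll": 0},
    {"gripper": 1,"translation": [36,13,0],"roll": 0},
    {"gripper": 1,"translation": [0,0,0],"roll": 0},
    {"gripper": 1,"translation": [0,0,0],"roll": 0},
    {"gripper": 1,"translation": [0,0,0],"roll": 0},
  ],
)

```text
t: 26.4
position: [0.5458, 0.0865, 0.1359]
eef_rot: [-3.14, 0.001, 1.723]
wrist_force: [-0.1, -0.5, -3.9]
opening: 0.0422
gripper_force: 53.0
```

```bash
python3 held.py h2
```

```text
26.4 [0.54576908 0.08649042 0.13585328] [-3.14015957e+00  9.57656128e-04  1.72312165e+00] [-0.07768708 -0.47484756 -3.88538685] 0.04219103999868597
12854
-30 85 topz -21.6 y -20.4 22.6
-24 793 topz -22.1 y -20.8 23.4
-18 840 topz -22.2 y -20.6 23.1
-12 921 topz -22.1 y -21.0 23.2
-6 923 topz -22.1 y -20.0 21.7
0 999 topz -22.1 y -20.1 21.4
6 1072 topz -22.2 y -20.0 39.8
12 1185 topz -22.1 y -20.9 36.4
18 1287 topz -22.1 y -20.7 23.1
24 1882 topz -21.7 y -20.6 22.9
30 2867 topz -20.0 y -20.8 22.9
x ext [-27.30640236  32.12643938]
pin y 0.142 mid x 0.5389 top 0.0981 [0.532  0.5459]
pin y 0.154 mid x 0.5376 top 0.1023 [0.5269 0.5485]
pin y 0.166 mid x 0.5358 top 0.1025 [0.5245 0.5473]
pin y 0.178 mid x 0.5341 top 0.1023 [0.5233 0.5452]
pin y 0.190 mid x 0.5324 top 0.1024 [0.5208 0.5435]
pin y 0.202 mid x 0.5302 top 0.1027 [0.5154 0.5416]
pin y 0.214 mid x 0.5286 top 0.1060 [0.5138 0.543 ]
pin y 0.226 mid x 0.5308 top 0.1055 [0.513 0.541]
```

Call:
step_arm(
  series=[
    {"gripper": 1,"translation": [0,1,23],"roll": 0},
    {"gripper": 1,"translation": [0,0,23],"roll": 0},
    {"gripper": 1,"translation": [0,0,0],"roll": 0},
    {"gripper": 1,"translation": [0,0,0],"roll": 0},
    {"gripper": 1,"translation": [0,0,0],"roll": 0},
  ],
)

```text
t: 26.95
position: [0.5483, 0.0876, 0.092]
eef_rot: [3.139, 0.0, 1.723]
wrist_force: [0.9, -0.8, -4.4]
opening: 0.0424
gripper_force: 53.0
```

Call:
step_arm(
  series=[
    {"gripper": 1,"translation": [7,0,0],"roll": 0},
    {"gripper": 1,"translation": [7,0,0],"roll": 0},
    {"gripper": 1,"translation": [7,0,0],"roll": 0},
    {"gripper": 1,"translation": [7,0,0],"roll": 0},
    {"gripper": 1,"translation": [7,0,0],"roll": 0},
    {"gripper": 1,"translation": [0,0,0],"roll": 0},
    {"gripper": 1,"translation": [0,0,0],"roll": 0},
  ],
)

```text
t: 27.65
position: [0.5418, 0.1228, 0.0905]
eef_rot: [-3.141, 0.0, 1.725]
wrist_force: [0.5, -1.1, -3.8]
opening: 0.0428
gripper_force: 53.0
```

Call:
step_arm(
  series=[
    {"gripper": 1,"translation": [7,0,0],"roll": 0},
    {"gripper": 1,"translation": [7,0,0],"roll": 0},
    {"gripper": 1,"translation": [7,0,0],"roll": 0},
    {"gripper": 1,"translation": [7,0,0],"roll": 0},
    {"gripper": 1,"translation": [7,0,0],"roll": 0},
    {"gripper": 1,"translation": [7,0,0],"roll": 0},
    {"gripper": 1,"translation": [0,0,0],"roll": 0},
    {"gripper": 1,"translation": [0,0,0],"roll": 0},
  ],
)

```text
t: 28.45
position: [0.5354, 0.1642, 0.0905]
eef_rot: [3.142, 0.0, 1.725]
wrist_force: [0.8, -0.2, -3.9]
opening: 0.0425
gripper_force: 53.0
```

Call:
step_arm(
  series=[
    {"gripper": 1,"translation": [3,0,0],"roll": 0},
    {"gripper": 1,"translation": [3,0,0],"roll": 0},
    {"gripper": 1,"translation": [3,0,0],"roll": 0},
    {"gripper": 1,"translation": [3,0,0],"roll": 0},
    {"gripper": 1,"translation": [2,0,0],"roll": 0},
    {"gripper": 1,"translation": [0,0,0],"roll": 0},
    {"gripper": 1,"translation": [0,0,0],"roll": 0},
  ],
)

```text
t: 29.15
position: [0.5333, 0.1779, 0.0905]
eef_rot: [3.142, 0.0, 1.724]
wrist_force: [0.3, -0.6, -5.3]
opening: 0.0421
gripper_force: 53.0
```

Call:
step_arm(
  series=[
    {"gripper": 1,"translation": [3,0,0],"roll": 0},
    {"gripper": 1,"translation": [3,0,0],"roll": 0},
    {"gripper": 1,"translation": [0,0,0],"roll": 0},
    {"gripper": 1,"translation": [0,0,0],"roll": 0},
  ],
)

```text
t: 29.55
position: [0.5323, 0.1841, 0.0905]
eef_rot: [3.141, 0.0, 1.725]
wrist_force: [-0.3, -0.6, -4.7]
opening: 0.0422
gripper_force: 53.0
```

Call:
step_arm(
  series=[
    {"gripper": 1,"translation": [4,0,0],"roll": 0},
    {"gripper": 1,"translation": [4,0,0],"roll": 0},
    {"gripper": 1,"translation": [4,0,0],"roll": 0},
    {"gripper": 1,"translation": [4,0,0],"roll": 0},
    {"gripper": 1,"translation": [0,0,0],"roll": 0},
    {"gripper": 1,"translation": [0,0,0],"roll": 0},
  ],
)

```text
t: 30.15
position: [0.5299, 0.1998, 0.0905]
eef_rot: [3.142, 0.0, 1.725]
wrist_force: [-0.4, -0.7, -4.3]
opening: 0.0425
gripper_force: 53.0
```

Sleeve B passes the step. On to the flange, gently.

Call:
step_arm(
  series=[
    {"gripper": 1,"translation": [3,0,0],"roll": 0},
    {"gripper": 1,"translation": [3,0,0],"roll": 0},
    {"gripper": 1,"translation": [2,0,0],"roll": 0},
    {"gripper": 1,"translation": [0,0,0],"roll": 0},
    {"gripper": 1,"translation": [0,0,0],"roll": 0},
  ],
)

```text
t: 30.65
position: [0.5287, 0.2076, 0.0905]
eef_rot: [3.142, 0.0, 1.725]
wrist_force: [1.0, 0.4, -4.0]
opening: 0.0425
gripper_force: 53.0
```

Call:
step_arm(
  series=[
    {"gripper": 1,"translation": [2,0,0],"roll": 0},
    {"gripper": 1,"translation": [2,0,0],"roll": 0},
    {"gripper": 1,"translation": [0,0,0],"roll": 0},
    {"gripper": 1,"translation": [0,0,0],"roll": 0},
  ],
)

```text
t: 31.05
position: [0.5284, 0.2097, 0.0905]
eef_rot: [-3.141, 0.002, 1.723]
wrist_force: [0.7, -4.8, -2.2]
opening: 0.0429
gripper_force: 53.2
```

B reached the flange: worn. I'll take it off and measure the tin.

Call:
step_arm(
  series=[
    {"gripper": 1,"translation": [-4,0,0],"roll": 0},
    {"gripper": 1,"translation": [-10,0,0],"roll": 0},
    {"gripper": 1,"translation": [-15,0,0],"roll": 0},
    {"gripper": 1,"translation": [-20,0,0],"roll": 0},
    {"gripper": 1,"translation": [-22,0,0],"roll": 0},
    {"gripper": 1,"translation": [-22,0,0],"roll": 0},
    {"gripper": 1,"translation": [-22,0,0],"roll": 0},
    {"gripper": 1,"translation": [-22,0,0],"roll": 0},
    {"gripper": 1,"translation": [0,0,0],"roll": 0},
    {"gripper": 1,"translation": [-10,0,-35],"roll": 0},
    {"gripper": 1,"translation": [0,0,-35],"roll": 0},
    {"gripper": 1,"translation": [0,0,0],"roll": 0},
  ],
)

```text
t: 32.25
position: [0.5543, 0.0664, 0.1661]
eef_rot: [3.131, -0.0, 1.723]
wrist_force: [0.9, -0.4, -3.7]
opening: 0.0421
gripper_force: 53.2
```

```bash
python3 - <<'E'
from h import *
for n in ['scene','side','w2','w4']:
    D=np.load('/tmp/%s.npz'%n);Q=D['P'].reshape(-1,3);C=D['img'].reshape(-1,3).astype(int)
    grey=(np.ptp(C,axis=1)<30)
    for zl,zh in [(.042,.06),(.012,.06)]:
        m=(abs(Q[:,0]-.64)<.1)&(Q[:,1]>-.415)&(Q[:,1]<-.2)&(Q[:,2]>zl)&(Q[:,2]<zh)&grey
        q=Q[m];
        # drop stray points: keep largest connected blob in the grid
        g=np.zeros((300,300),np.uint8);ij=((q[:,:2]-[.5,-.45])*1000).astype(int);g[ij[:,0],ij[:,1]]=1
        g=cv2.dilate(g,np.ones((7,7)));k,l,st,_=cv2.connectedComponentsWithStats(g);lab=l[ij[:,0],ij[:,1]];b=np.bincount(lab).argmax();q=q[lab==b]
        print(n,zl,len(q),np.round(cv2.minAreaRect((q[:,:2]*1000).astype(np.float32))[0],1),cv2.minAreaRect((q[:,:2]*1000).astype(np.float32))[1:],np.percentile(q[:,1],[.5,99.5]))
    f=(np.hypot(Q[:,0]-.636,Q[:,1]+.315)<.04)&(Q[:,2]<.03);print('floor',f.sum(),np.median(Q[f,2]) if f.sum() else '')
E
```

```text
scene 0.042 1217 [ 635.1 -320.5] ((157.04368591308594, 176.40171813964844), 2.381193161010742) [-0.41028839 -0.23118763]
scene 0.012 2365 [ 635.1 -320.5] ((157.04368591308594, 176.40171813964844), 2.381193161010742) [-0.40939918 -0.23192652]
floor 1050 0.002780813159499629
side 0.042 729 [ 633.9 -316.3] ((159.25473022460938, 179.29095458984375), 1.6068475246429443) [-0.40612293 -0.22706145]
side 0.012 1756 [ 633.9 -316.3] ((159.25473022460938, 179.29095458984375), 1.6068475246429443) [-0.40518079 -0.22777539]
floor 544 0.004995675305265457
w2 0.042 1154 [ 636.7 -316.2] ((155.5534210205078, 176.7252960205078), 2.495915412902832) [-0.39831082 -0.2260426 ]
w2 0.012 2889 [ 636.7 -316.2] ((155.5534210205078, 176.7252960205078), 2.495915412902832) [-0.39686796 -0.22643021]
floor 1222 0.005111557814528683
w4 0.042 2468 [ 636.3 -316.1] ((156.9109649658203, 176.0009765625), 2.7612812519073486) [-0.40572423 -0.22681506]
w4 0.012 5077 [ 636.3 -316.1] ((156.9109649658203, 176.0009765625), 2.7612812519073486) [-0.40486712 -0.22738446]
floor 1940 0.004804686460932267
```

Call:
step_arm(
  series=[
    {"gripper": 1,"translation": [0,0,0],"roll": 6.2},
    {"gripper": 1,"translation": [-38,6,0],"roll": 0},
    {"gripper": 1,"translation": [-38,6,0],"roll": 0},
    {"gripper": 1,"translation": [-38,6,0],"roll": 0},
    {"gripper": 1,"translation": [-38,6,0],"roll": 0},
    {"gripper": 1,"translation": [-38,7,0],"roll": 0},
    {"gripper": 1,"translation": [-38,7,0],"roll": 0},
    {"gripper": 1,"translation": [-38,7,0],"roll": 0},
    {"gripper": 1,"translation": [-40,7,0],"roll": 0},
    {"gripper": 1,"translation": [-40,7,0],"roll": 0},
    {"gripper": 1,"translation": [-40,6,0],"roll": 0},
    {"gripper": 1,"translation": [0,0,0],"roll": 0},
    {"gripper": 1,"translation": [0,0,0],"roll": 0},
    {"gripper": 1,"translation": [0,0,35],"roll": 0},
    {"gripper": 1,"translation": [0,0,35],"roll": 0},
    {"gripper": 1,"translation": [0,0,0],"roll": 0},
  ],
)

```text
t: 33.85
position: [0.6291, -0.3116, 0.0834]
eef_rot: [-3.131, -0.007, 1.619]
wrist_force: [-1.7, 1.5, -5.1]
opening: 0.0426
gripper_force: 53.2
```

Call:
step_arm(
  series=[
    {"gripper": 1,"translation": [0,0,30],"roll": 0},
    {"gripper": 1,"translation": [0,0,22],"roll": 0},
    {"gripper": 1,"translation": [0,0,10],"roll": 0},
    {"gripper": 1,"translation": [0,0,0],"roll": 0},
    {"gripper": 1,"translation": [0,0,0],"roll": 0},
    {"gripper": 1,"translation": [0,0,0],"roll": 0},
  ],
)

```text
t: 34.45
position: [0.6341, -0.3167, 0.0304]
eef_rot: [3.139, 0.001, 1.616]
wrist_force: [0.6, 0.4, -4.0]
opening: 0.0423
gripper_force: 53.2
```

Call:
step_arm(
  series=[
    {"gripper": 1,"translation": [0,0,1.5],"roll": 0},
    {"gripper": 1,"translation": [0,0,1],"roll": 0},
    {"gripper": 1,"translation": [0,0,0],"roll": 0},
    {"gripper": 1,"translation": [0,0,0],"roll": 0},
  ],
)

```text
t: 34.85
position: [0.6333, -0.3166, 0.0268]
eef_rot: [3.141, 0.0, 1.616]
wrist_force: [-1.1, 1.1, -0.2]
opening: 0.0424
gripper_force: 53.7
```

Call:
step_arm(
  series=[
    {"gripper": 1,"translation": [0,0,1],"roll": 0},
    {"gripper": 1,"translation": [0,0,0],"roll": 0},
    {"gripper": 1,"translation": [0,0,0],"roll": 0},
  ],
)

```text
t: 35.15
position: [0.6333, -0.3165, 0.0267]
eef_rot: [3.141, 0.0, 1.616]
wrist_force: [-2.9, 2.2, 4.9]
opening: 0.0427
gripper_force: 54.3
```

Sleeve B rests on the tin's floor. I'll release it, rise and check.

Call:
step_arm(
  series=[
    {"gripper": 0,"translation": [0,0,-1],"roll": 0},
    {"gripper": -0.3,"translation": [0,0,0],"roll": 0},
    {"gripper": -0.5,"translation": [0,0,0],"roll": 0},
    {"gripper": -0.5,"translation": [0,0,-10],"roll": 0},
    {"gripper": -0.5,"translation": [0,0,-35],"roll": 0},
    {"gripper": -0.5,"translation": [0,0,-45],"roll": 0},
    {"gripper": -0.5,"translation": [0,0,-45],"roll": 0},
    {"gripper": -0.5,"translation": [0,0,-45],"roll": 0},
    {"gripper": -0.5,"translation": [30,0,-40],"roll": 0},
    {"gripper": -0.5,"translation": [40,0,-20],"roll": 0},
    {"gripper": -0.5,"translation": [0,0,0],"roll": 0},
    {"gripper": -0.5,"translation": [0,0,0],"roll": 0},
    {"gripper": -0.5,"translation": [0,0,0],"roll": 0},
  ],
)

```text
t: 36.45
position: [0.6292, -0.2476, 0.2656]
eef_rot: [-3.141, 0.001, 1.615]
wrist_force: [-0.3, 0.0, -0.1]
opening: 0.0639
gripper_force: 0.0
```

```bash
python3 - <<'E'
from h import *
o=r.get_obs();c=r.capture('wrist');P=cloud(c,o);Q=P.reshape(-1,3)
print(o['position'])
for nm,x,y,zl in [('wood',.645,-.073,.034),('tin',.634,-.316,.02)]:
    m=(abs(Q[:,0]-x)<.055)&(abs(Q[:,1]-y)<.06)&(Q[:,2]>zl)&(Q[:,2]<.07);q=Q[m]
    print(nm,len(q),cv2.minAreaRect((q[:,:2]*1000).astype(np.float32)),np.percentile(q[:,2],95))
s=r.capture('side');S=cloud(s);A=np.load('/tmp/side.npz');d=np.abs(s['img'].astype(int)-A['img']).max(-1)
for l in ['sleeve_a']:
    print([(round(d['confidence'],2),np.round(d['point'])) for d in r.trace(l,c)])
save('end.png',s['img'])
E
```

```text
[ 0.62918288 -0.24760722  0.26555728]
wood 2036 ((645.8755493164062, -73.44168853759766), (43.7481575012207, 60.97217559814453), 4.74942684173584) 0.052607626403690946
tin 1775 ((634.8998413085938, -314.7392578125), (44.05632781982422, 61.198822021484375), 2.3350846767425537) 0.04984024232021899
[(0.89, array([232., 277.])), (0.68, array([ 31., 296.]))]
```

View pics/end.png

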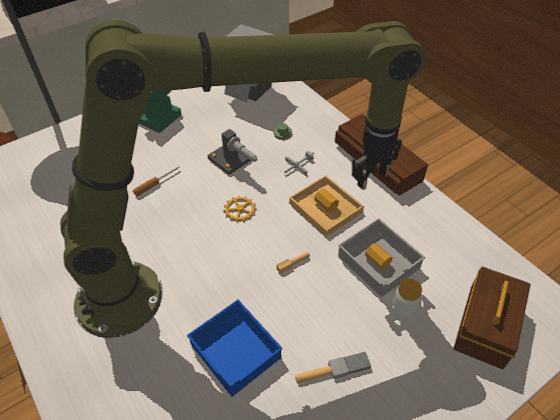

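The end picture shows sleeve A in the wood tray (197, 326) and sleeve B in the grey tin (255, 378). The bystanders are where they were.

```bash
python3 -c "
from cell import r
print(r.hand_in())"
```

```text
the job is handed in; nothing more can be done
None
```

I tested both sleeves and handed the job in at about 36.5 s: sleeve A stopped at the step (good) and is on its side in the wooden tray, and sleeve B went to the flange (worn) and is on its side in the grey tin. My first grip on A slipped off without moving it.

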